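# Clamp the lock cylinder: back the wing knob to the click, then screw it home

## Robot

A 7-joint arm with a two-finger parallel gripper is mounted at the origin on a cart in front of the work surface, level with it; the furniture and walls round the work are solid. World frame = base frame: x ahead of the robot, y to its left, z up, the work surface at z = 0. Lengths are in mm, angles in rad, forces in N, time in s.
With the tool pointing down it reaches from about 400 to 875 mm from the base axis. Payload 4.4 kg.
Tool frame: the origin (TCP) lies midway between the tips of the shut fingers; the grasp point (between the pads) lies 19 mm behind it; z points along the fingers, y is the line along which they close (so a half turn about z gives the same grasp; the last joint's range is limited). The gripper opens to 85 mm and grips with 20 to 120 N. Pads are 22 mm wide; open, the fingers measure 114 mm over their backs; the gripper's body (76 mm by 85 mm) begins 54 mm behind the grasp point. The pads swing forward as they close: fully open they stand 13 mm farther back than shut.
Start: joints at [-1.199, 0.628, 0.038, 1.517, -0.027, 0.996, -0.02], TCP at [275.545, 588.721, 231.313] pointing down, gripper open.
Joint ranges: [-3.06, 3.06], [-0.37, 2.12], [-1.25, 1.32], [0.18, 2.47], [-1.1, 4.24], [0.23, 1.98], [-2.94, 2.94]. Speed limits (rad/s): [2.57, 2.57, 3.14, 3.14, 3.14, 3.14, 3.14].

## Interface

Orientations are given as a unit quaternion [w, x, y, z].
In Python, from rig import observe, read_camera, calibration, order gives the robot as it stands.
- The arm moves only by the shell command python3 -m jog 'ROWS'. ROWS is JSON, a list of rows, each a list of 5 numbers: the closure, from 0 (fully open) to 1 (shut), then the shift along the tool's x, y, z in mm, then the turn about the tool's z in rad. In form: [[fingers, dx, dy, dz, spin], ...]. A call has 1 to 12 rows; each row is the pose to reach, as a shift and turn from the pose commanded when the call began, along the tool's axes at that moment; what a row does not reach only later rows make up. A row lasts 1/8 s, in which the tool goes at most 62.5 mm and 10.7 degrees, less where a joint would pass 70% of its speed; a pose out of reach is approached as far as the arm can. A call with a gripper value outside its range is refused whole. The fingers move at their own pace and stop on an object; the grip force is fixed at half the most. Time passes only in rows, so rows that repeat a pose let the fingers close. It gives the time, the measured TCP pose, the force, the opening and the grip force at its end, in the units of the state.
- observe(): the state, without advancing time (a new reading comes with each control period).
- read_camera(name): name is "scene" or "top"; returns the picture (384x512x3 uint8, red, green, blue); there is no depth.
- calibration(name): a dict with "fov_y" (degrees; the focal length in pixels is half the picture's height over the tangent of half this angle, whatever the lens; pixels are square), "cx", "cy" (the principal point, pixels), "origin" and "rotation" of the camera in the world. Camera axes: x right, y up, looking along -z (the intrinsics and any distortion apply to the point x, -y, -z); pixel columns grow to the right and rows downward; lengths in mm; the calibration is good to about 2 mm. A picture is of the moment at which its call begins. calibration takes no time and is no camera call.
- order.close_job(): hands the job in; it is judged then, once.
The state is a dict: "clock": time; "joint_pos": joint angles; "qd": joint speeds; "joint_efforts": joint torques, N m; "tool_pos": TCP position; "eef_rot": TCP orientation; "ft_force": force on the tool from outside, world axes, zero at the start; "torque": the same for the moment, N m; "finger_gap": finger opening in mm; "finger_force": force on a finger pad.
Only numpy, scipy, OpenCV 4.12 (cv2) and the standard library are available. Lean on these libraries where they do the work, as an engineer would, in place of code of your own. Each camera call takes 0.05 s, during which the arm holds its last target. There are 200 camera calls.

## Task

Clamp the brass lock cylinder in the grey jig: first push the cylinder along its bed until it meets the stop block. The red wing knob has not caught its thread, so then turn it backwards (anticlockwise from above) only until it clicks down, and from there turn it forwards (clockwise) until it is fully home on the stop, without forcing it. Leave the oil bottle, the carton and the black label cutter alone.

Things in the scene. Friction and masses are not known exactly. Their poses are not given: they have to be found in the camera images.
- jig: Grey clamping jig, fixed: plate 165 x 165 x 12 mm with a dark round drum, 64 mm across, top 52 mm above the worktop. Origin on the worktop, on the drum's vertical axis; z up. The plate reaches x -100 to +65 mm, y -120 to +45 mm. The bed of the cylinder runs along x at y = -95 mm, between two low rails (each 8 mm wide, tops at 22 mm, x -29 to +46 mm, 37 mm apart inside).
- stop_face (a point): Point on the aluminium stop block at the +x end of the bed: middle of the face that the cylinder must meet, at jig x = +46.5 mm, y = -95 mm, 22 mm above the worktop (block 53 mm wide, top at 32 mm).
- pad_top (a point): Top of the outer end of the blue clamp arm (26 mm wide, 8 mm thick, reaching 108 mm from the drum along jig -y), above its sprung rubber pad, over the bed. The arm's top is 23 mm below the knob's origin; the arm rises and falls with the knob but does not turn. Do not push on it.
- cylinder_center (a point): Centre (half-way up) of the loose brass lock cylinder, 81 mm long, 33 mm wide, 18 mm high, lying flat on the jig's plate between the rails, length along the jig's x. It starts 20 to 41 mm short of the stop block. Against the stop its centre is at jig x = +6 mm and its near end, at x = -35 mm, is just clear of the rails. It slides with 1 to 2 N.
- knob: Red two-winged knob on the jig's vertical axis. Origin on the axis, half-way up the wings; the wings run along its own +x and -x, 112 mm over both ends, 10 to 13 mm thick, 26 mm high (13 mm up and down from the origin); hub 30 mm across. Anticlockwise from above is backwards. Turning takes about 0.08 N m (2 N near a wing's end) and it stays where left. More than 40 N on it is forcing.
- clamp_arm (a joint): Height of the knob and arm: knob's origin above the worktop = 106.5 mm + value (all within 1 mm). Start -10 to -4 mm. Turning back climbs 2.9 mm/rad, the last 20 degrees stiffer (0.13 N m; may slip back if let go) to 0, then it clicks: drops at once to -14. Click 30 to 120 degrees back from the start, unseen, differs. 25 degrees past it the knob climbs stiffly (0.2 N m); above +1.5 it is spoilt.
- knob_foot (a point): Foot of the knob, on its axis, 23 mm below its origin. After the click it sinks 2.9 mm per radian going forwards, presses the pad on the cylinder, and meets a hard stop 150 degrees forwards of the click: fully home, arm value -21.5 mm, knob origin 85 mm above the worktop. Before the click, turning forwards soon binds (after 5 to 90 degrees).
- oil_bottle_center (a point): Centre of the upright oil bottle, 38 mm across, 110 mm tall, left of the jig; a bystander.
- carton_center (a point): Centre of a small white and blue carton, 50 x 85 x 32 mm, behind the jig; a bystander.
- label_cutter_center (a point): Centre of the black label cutter, 110 x 40 x 24 mm, left of the jig; a bystander.

How it is judged:
By the outcome, as a careful person would: the job done as asked, in the order asked, and still so for the second after the job is handed in, with the robot touching nothing.
It also fails if it takes over 72 s, if anything falls off the work surface, if the arm or the gripper's body presses on something with over 40 N, if the wrist force passes 120 N, or if a joint passes its speed limit or range.

## Working session

There is one attempt and no reset: what is moved stays moved. The work goes in short steps, Python scripts to look and compute and a shell command to move; the robot and the scene stay as the last step left them, time stands still between calls to the robot, and variables do not carry over. Pictures are saved under pics/ and viewed, at most 10 in all, crops included, and the job is handed in when it is done.

```bash
mkdir -p pics; python3 - <<'E'
from rig import observe, read_camera, calibration
import cv2
for n in("scene","top"):
    cv2.imwrite(f"pics/{n}0.png",cv2.cvtColor(read_camera(n),cv2.COLOR_RGB2BGR)); print(n,calibration(n))
print(observe())
E
```

```text
scene {'fov_y': 44.29869014343955, 'cx': 255.53356799278308, 'cy': 190.75598609072344, 'origin': array([ 146.72447909, -488.37770738,  595.21885659]), 'rotation': array([ 0.83445986,  0.50449052, -0.10632402, -0.19457972])}
top {'fov_y': 48.04336842613679, 'cx': 254.0055473076057, 'cy': 185.8562564314008, 'origin': array([449.26018959, 383.17011571, 930.51255139]), 'rotation': array([ 0.70802748,  0.05339722, -0.05068388, -0.70233679])}
{'clock': 0.1, 'joint_pos': array([-1.19882394,  0.62923137,  0.038437  ,  1.51828326, -0.0270312 ,
        0.99631307, -0.01992566]), 'qd': array([-0.00064587, -0.0022121 ,  0.0020166 , -0.00180888,  0.0006232 ,
       -0.00091412,  0.00107972]), 'joint_efforts': array([ 3.30269773e-03, -5.64537013e+01,  1.23045165e+00, -1.93976605e+01,
        1.12474296e-02,  5.39850531e-03, -7.58876098e-06]), 'tool_pos': array([275.26790316, 588.20493131, 230.49045016]), 'eef_rot': array([-1.93434151e-04,  2.17111557e-01,  9.76146420e-01, -8.36924624e-04]), 'ft_force': array([ 0.25134358, -0.03659751, -1.13858517]), 'torque': array([ 0.0148771 , -0.00135054,  0.00423056]), 'finger_force': 0.0, 'finger_gap': 84.98081775417609}
```

View pics/scene0.png

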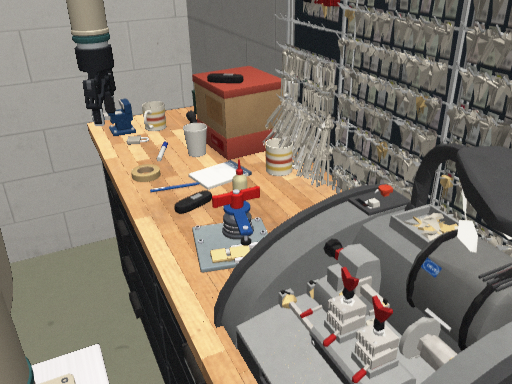

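View pics/top0.png

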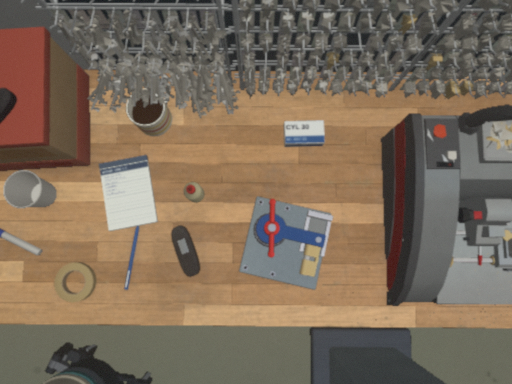

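The scene view shows the jig with the red knob at about (237,197). In the top view the knob is at (272,228), the blue arm points right to (320,239), the cylinder is near (311,261) and the stop block near (318,218). The bottle is at (193,191), the cutter at (186,250) and the carton at (304,133).

```bash
cat > h.py <<'E'
import numpy as np, cv2
from scipy.spatial.transform import Rotation as R
from rig import observe, read_camera, calibration
def rot(q): return R.from_quat(np.roll(q,-1)).as_matrix()
def ray(n,u,v):
    c=calibration(n); f=192/np.tan(np.radians(c['fov_y']/2))
    return c['origin'], rot(c['rotation'])@np.array([(u-c['cx'])/f,-(v-c['cy'])/f,-1])
def at(n,u,v,z):
    o,d=ray(n,u,v); return o+d*(z-o[2])/d[2]
def proj(n,P):
    c=calibration(n); f=192/np.tan(np.radians(c['fov_y']/2))
    p=(np.atleast_2d(P)-c['origin'])@rot(c['rotation'])
    return np.c_[c['cx']-f*p[:,0]/p[:,2], c['cy']+f*p[:,1]/p[:,2]]
def crop(n,u0,v0,w,h,s,name):
    im=cv2.cvtColor(read_camera(n),cv2.COLOR_RGB2BGR)[v0:v0+h,u0:u0+w]
    cv2.imwrite(name,cv2.resize(im,None,fx=s,fy=s,interpolation=cv2.INTER_CUBIC))
def tcp():
    s=observe(); return s['tool_pos'],rot(s['eef_rot']),s
E
python3 - <<'E'
from h import *
crop("top",235,190,110,100,6,"pics/t1.png")
print(np.c_[tcp()[1]].round(3))
# red mask of knob
im=read_camera("top").astype(int); m=((im[...,0]>130)&(im[...,1]<70)&(im[...,2]<70))
m[:190]=0;m[290:]=0;m[:,:240]=0;m[:,340:]=0
v,u=np.nonzero(m);print(len(u),u.mean(),v.mean(),np.cov(u,v))
E
```

```text
[[-0.906  0.424 -0.001]
 [ 0.424  0.906 -0.001]
 [ 0.    -0.001 -1.   ]]
268 271.1865671641791 227.36567164179104 [[  7.35083012  -5.76510705]
 [ -5.76510705 254.36016546]]
```

View pics/t1.png

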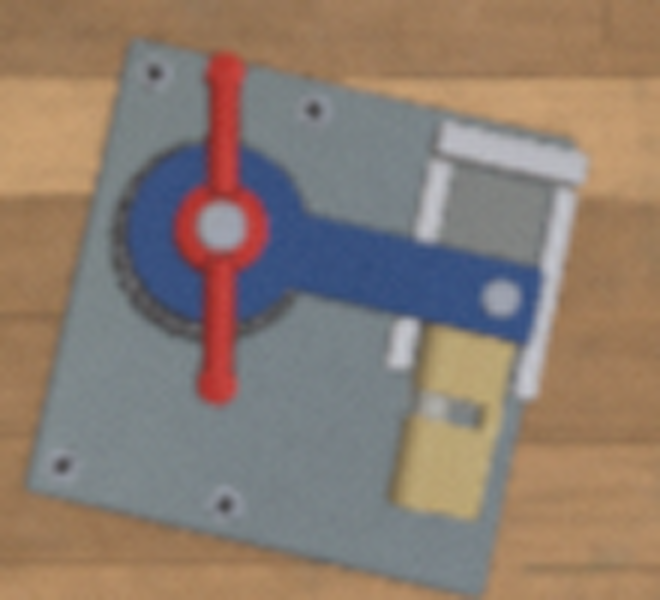

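Zoomed top view (6x): plate corners at crop (132,38), (582,140), (482,595), (28,488). The knob wings run from (226,55) to (216,400), and the cylinder's near end is at about (395..475, 510).

```bash
python3 - <<'E'
from h import *
from scipy.optimize import least_squares
px=lambda U,V:((U+.5)/6-.5+235,(V+.5)/6-.5+190)
C=[(132,38,65,45),(582,140,65,-120),(482,595,-100,-120),(28,488,-100,45)]
W=np.array([at("top",*px(a,b),12)[:2] for a,b,_,_ in C]); J=np.array([c[2:] for c in C],float)
f=lambda p:((J@np.array([[np.cos(p[2]),np.sin(p[2])],[-np.sin(p[2]),np.cos(p[2])]])+p[:2])-W).ravel()
r=least_squares(f,[500,200,0]);p=r.x;print("jig",p,r.fun.round(1))
Rm=np.array([[np.cos(p[2]),-np.sin(p[2])],[np.sin(p[2]),np.cos(p[2])]])
tj=lambda w:Rm.T@(w[:2]-p[:2])
print("stop", p[:2]+Rm@[46.5,-95])
for n,q,z in [("hub",(222,226),112),("wing+",(226,55),105),("wing-",(216,402),105),("cylnear L",(393,500),30),("cylnear R",(475,518),30),("padbolt",(502,298),80),("block L",(440,150),32),("block R",(583,183),32)]:
    w=at("top",*px(*q),z);print(n,w.round(1),tj(w).round(1))
# check in scene
P=[[*(p[:2]+Rm@[a,b]),12] for a,b in J]+[[*p[:2],100]]
print(proj("scene",P).round(1))
# bystanders
for n,q,z in [("bottle",(193,190),110),("cutterA",(181,228),24),("cutterB",(192,274),24)]: print(n,at("top",*q,z).round(0))
crop("scene",170,150,110,130,5,"pics/s1.png")
E
```

```text
jig [ 4.92198759e+02  3.52286215e+02 -2.21511036e-01] [ 1.7  0.4  0.8 -0.3 -1.8 -1.5 -0.7  1.5]
stop [516.69072643 249.39115412]
hub [491.7 352.9 112. ] [-0.6  0.5]
wing+ [546.9 351.5 105. ] [53.5 11.2]
wing- [436.8 354.4 105. ] [-54.5 -10.1]
cylnear L [403.1 291.2  30. ] [-73.5 -79.2]
cylnear R [397.3 263.2  30. ] [ -73.  -107.7]
padbolt [470.7 260.2  80. ] [ -0.7 -94.5]
block L [522.9 274.2  32. ] [ 47.1 -69.5]
block R [511.8 224.7  32. ] [  47.2 -120.2]
[[260.8 217. ]
 [279.3 256.6]
 [200.4 268.7]
 [191.7 226.4]
 [236.2 196.8]]
bottle [562. 504. 110.]
cutterA [493. 540.  24.]
cutterB [399. 514.  24.]
```

View pics/s1.png

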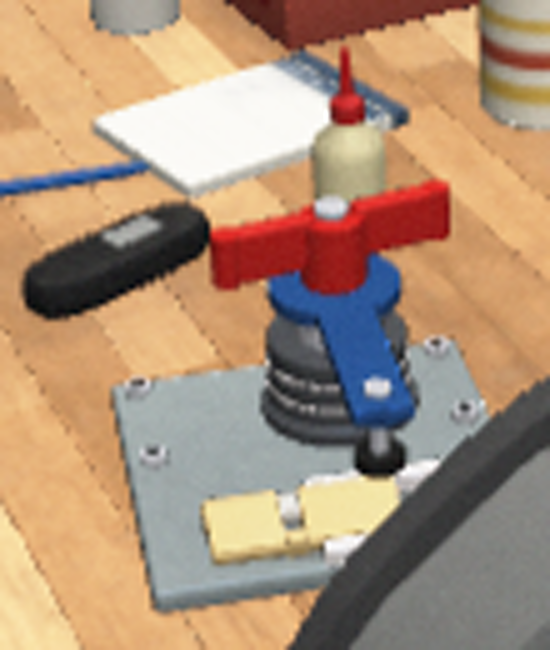

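The jig pose is consistent: residuals under 2 mm, and hub, bolt and block all land where they should. The scene crop shows the pad clear above the cylinder, and the cylinder about 38 mm short of the stop. I'll push it with shut fingers.

```bash
cat >> h.py <<'E'
JP=np.array([492.2,352.4]); JY=-0.2215
JR=np.array([[np.cos(JY),-np.sin(JY)],[np.sin(JY),np.cos(JY)]])
def go(jx,jy,z,yaw=None):
    "tool-frame shift to jig point, spin to world yaw (deg) of tool x"
    t,M,s=tcp(); w=np.r_[JP+JR@[jx,jy],z]; y0=np.degrees(np.arctan2(M[1,0],M[0,0]))
    print("t",s['clock'],"shift",(M.T@(w-t)).round(1),"yaw",y0.round(1),"q7",s['joint_pos'][6].round(2), "spin",None if yaw is None else np.radians(-(yaw-y0)).round(3),"jig",(JR.T@(t[:2]-JP)).round(1))
E
python3 -c "
from h import *
go(-105,-95,120,167.3); go(-105,-95,20)"
```

```text
t 0.25 shift [-214.3 -237.1  111.1] yaw 154.9 q7 -0.02 spin -0.216 jig [-263.3  182.7]
t 0.25 shift [-214.3 -237.1  211.1] yaw 154.9 q7 -0.02 spin None jig [-263.3  182.7]
```

```bash
python3 -m jog '[[1,-40,-45,0,-0.1],[1,-80,-90,0,-0.216],[1,-120,-135,0,-0.216],[1,-160,-180,30,-0.216],[1,-195,-220,70,-0.216],[1,-214,-237,110,-0.216],[1,-214,-237,110,-0.216],[1,-214,-237,110,-0.216]]'; python3 -c "
from h import *
go(-105,-95,20,167.3);go(-35-11,-95,20)"
```

```text
clock: 1.25
tool_pos: [369.2, 284.4, 121.7]
eef_rot: [0.0, 0.111, 0.994, 0.001]
ft_force: [-0.8, 0.7, 1.0]
finger_gap: 0.1
finger_force: 0.0
t 1.25 shift [ -0.   -1.8 101.7] yaw 167.3 q7 0.61 spin 0.0 jig [-105.1  -93.3]
t 1.25 shift [-59.   -1.8 101.7] yaw 167.3 q7 0.61 spin None jig [-105.1  -93.3]
```

```bash
python3 -m jog '[[1,0,-2,40,0],[1,0,-2,80,0],[1,0,-2,101,0],[1,0,-2,101,0],[1,-5,-2,101,0],[1,-10,-2,101,0],[1,-15,-2,101,0],[1,-20,-2,101,0],[1,-20,-2,101,0]]'; python3 -c "
from h import *
go(-46,-95,20,167.3)
crop('scene',170,170,110,110,5,'pics/s2.png')"
```

```text
clock: 2.38
tool_pos: [388.4, 276.9, 20.4]
eef_rot: [0.0, 0.111, 0.994, 0.0]
ft_force: [0.7, 0.4, 1.1]
finger_gap: -0.3
finger_force: 0.0
t 2.375 shift [-38.7   1.5   0.4] yaw 167.3 q7 0.26 spin -0.001 jig [-84.7 -96.4]
```

View pics/s2.png

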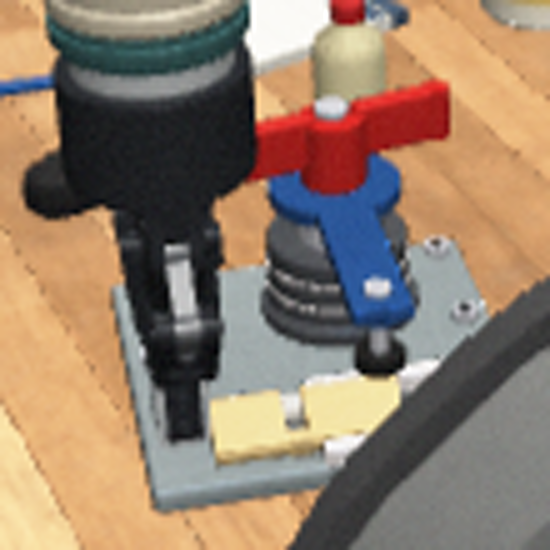

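The fingertip (crop 185,430) stands just behind the cylinder's near end and is centred on it. Pushing.

```bash
python3 -m jog '[[1,-5,1.5,0,0],[1,-10,1.5,0,0],[1,-15,1.5,0,0],[1,-20,1.5,0,0],[1,-25,1.5,0,0],[1,-29,1.5,0,0],[1,-32,1.5,0,0],[1,-32,1.5,0,0]]'; python3 -c "
from h import *
go(-46,-95,20,167.3)"
```

```text
clock: 3.42
tool_pos: [420.2, 271.3, 20.3]
eef_rot: [0.0, 0.111, 0.994, 0.0]
ft_force: [0.4, -0.2, 1.1]
finger_gap: 0.3
finger_force: 0.0
t 3.425 shift [-6.4 -0.1  0.3] yaw 167.3 q7 0.31 spin -0.001 jig [-52.4 -94.9]
```

```bash
python3 -m jog '[[1,-2,0,0,0],[1,-4,0,0,0],[1,-4,0,0,0]]'; python3 -m jog '[[1,-1.5,0,0,0],[1,-1.5,0,0,0]]';  python3 -c "
from h import *
go(-46,-95,20,167.3)
crop('scene',170,170,110,110,5,'pics/s3.png')"
```

```text
clock: 3.8
tool_pos: [423.4, 270.6, 20.3]
eef_rot: [-0.0, 0.111, 0.994, 0.0]
ft_force: [-2.1, 0.4, -0.1]
finger_gap: -0.0
finger_force: 0.9
clock: 4.05
tool_pos: [424.9, 270.2, 20.3]
eef_rot: [0.0, 0.111, 0.994, 0.0]
ft_force: [-0.8, 0.2, 0.5]
finger_gap: 0.0
finger_force: 1.0
t 4.05 shift [-1.6 -0.   0.3] yaw 167.3 q7 0.32 spin -0.0 jig [-47.6 -95. ]
```

View pics/s3.png

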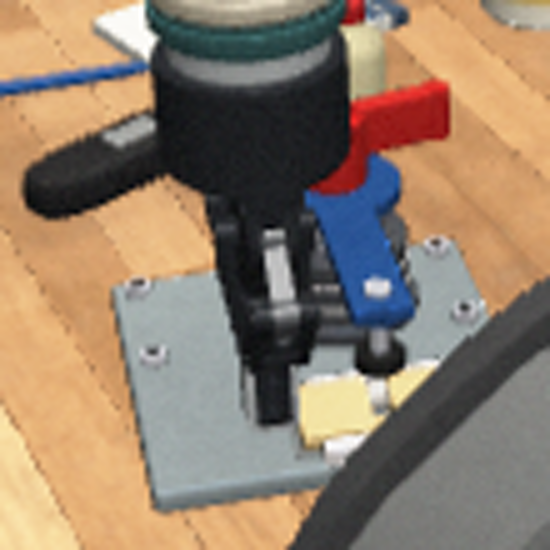

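The fingertip is in contact and the cylinder is moving, with little travel left. I'll creep until the force rises.

```bash
python3 -m jog '[[1,-1.5,0,0,0],[1,-1.5,0,0,0]]'; python3 -m jog '[[1,-1,0,0,0],[1,-1,0,0,0]]'; python3 -m jog '[[1,-1,0,0,0],[1,-1,0,0,0]]'
```

```text
clock: 4.35
tool_pos: [426.5, 269.9, 20.3]
eef_rot: [0.0, 0.111, 0.994, 0.0]
ft_force: [-3.2, -0.4, 1.5]
finger_gap: 0.2
finger_force: 1.0
clock: 4.6
tool_pos: [427.0, 269.7, 20.3]
eef_rot: [-0.0, 0.111, 0.994, -0.0]
ft_force: [-3.5, -0.1, 1.2]
finger_gap: 0.0
finger_force: 1.7
clock: 4.85
tool_pos: [427.0, 269.7, 20.3]
eef_rot: [-0.001, 0.11, 0.994, -0.0]
ft_force: [-7.1, 2.0, 2.7]
finger_gap: -0.1
finger_force: 2.9
```

The cylinder is on the stop: travel stalled at jig x -45.4 and the force rose to 7 N. I'll back off, lift and go over the knob.

```bash
python3 -m jog '[[1,8,0,0,0],[1,15,0,0,0],[0.5,15,0,-50,0],[0.5,15,0,-110,0],[0.5,15,0,-160,0],[0.5,15,0,-160,0]]'; python3 -c "
from h import *
go(0,0,180,178.5)"
```

```text
clock: 5.6
tool_pos: [416.0, 274.3, 184.1]
eef_rot: [0.004, 0.111, 0.994, 0.003]
ft_force: [-0.0, 0.1, -0.9]
finger_gap: 42.9
finger_force: 0.0
t 5.6 shift [-57.   92.9   5. ] yaw 167.2 q7 0.42 spin -0.197 jig [-57.2 -92.9]
```

```bash
python3 -m jog '[[0.5,-30,45,-10,-0.1],[0.5,-57,93,-5,-0.197],[0.5,-57,93,-5,-0.197],[0.5,-57,93,-5,-0.197],[0.5,-57,93,-5,-0.197]]'; python3 -c "
from h import *
go(0,0,180,178.5); print(observe()['joint_pos'].round(2))
# baseline blue arm end in scene
crop('scene',170,150,110,110,5,'pics/s4.png')"
```

```text
clock: 6.22
tool_pos: [488.8, 349.7, 184.8]
eef_rot: [-0.0, 0.013, 1.0, -0.001]
ft_force: [-0.5, -1.0, 0.4]
finger_gap: 42.6
finger_force: 0.0
t 6.225 shift [-3.3  2.8  4.8] yaw 178.6 q7 0.58 spin 0.001 jig [-2.7 -3.4]
[-0.41  0.64 -0.42  1.7   0.33  0.87  0.58]
```

View pics/s4.png

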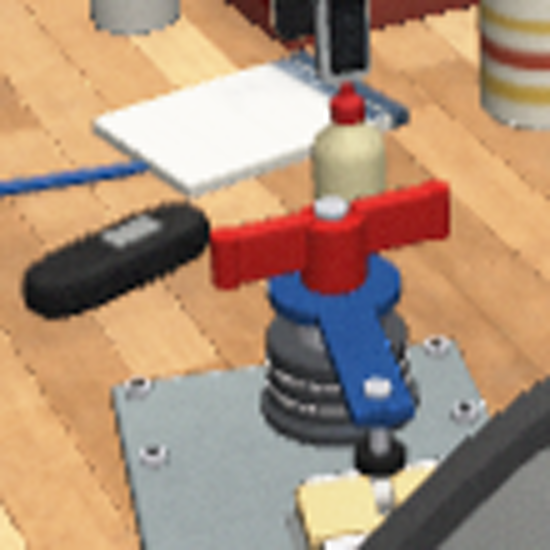

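The gripper is above the knob, the cylinder is at the stop and the knob is untouched. I'll track the arm's height in the scene view with a template of its bolt end (full-image pixel 245,227).

```bash
cat >> h.py <<'E'
U0,V0,U1,V1=237,218,254,233
def arm():
    im=cv2.cvtColor(read_camera("scene"),cv2.COLOR_RGB2GRAY); t=np.load("tpl.npy")
    s=6; big=lambda a:cv2.resize(a,None,fx=s,fy=s,interpolation=cv2.INTER_CUBIC)
    r=cv2.matchTemplate(big(im[V0-15:V1+25,U0-6:U1+6]),big(t),cv2.TM_CCOEFF_NORMED)
    _,m,_,l=cv2.minMaxLoc(r); return l[0]/s-6,l[1]/s-15,m
def st():
    s=observe(); a=arm(); M=rot(s['eef_rot']); k=proj("scene",[[471,260,75],[471,260,85]]); ppm=(k[0,1]-k[1,1])/10
    print("yaw %.1f q7 %.2f Tz %.3f F %s armdz %.1f (du %.1f score %.2f) t %.1f tcp %s"%(np.degrees(np.arctan2(M[1,0],M[0,0])),s['joint_pos'][6],s['torque'][2],s['ft_force'].round(1),-a[1]/ppm,a[0],a[2],s['clock'],s['tool_pos'].round(1)))
E
python3 - <<'E'
from h import *
im=cv2.cvtColor(read_camera("scene"),cv2.COLOR_RGB2GRAY); np.save("tpl.npy",im[V0:V1,U0:U1]); st()
# bolt-top height estimate from both views
for z in (70,75,80,85,90): print(z,proj("scene",[[*(JP+JR@[0,-95]),z]]).round(1))
E
python3 -m jog '[[0.5,-3,3,0,0.18],[0.5,-3,3,0,0.36],[0.5,-3,3,0,0.54],[0.5,-3,3,0,0.72],[0.5,-3,3,0,0.9],[0.5,-3,3,0,1.08],[0.5,-3,3,0,1.26],[0.5,-3,3,0,1.44],[0.5,-3,3,0,1.62],[0.5,-3,3,0,1.8],[0.5,-3,3,0,1.98],[0.5,-3,3,0,2.16]]'
python3 -c "
from h import *
go(0,0,92,28.5);st()"
```

```text
yaw 178.6 q7 0.58 Tz -0.019 F [0.6 0.1 0.5] armdz -0.0 (du 0.0 score 1.00) t 6.3 tcp [489.2 350.1 185.4]
70 [[245.5 231.1]]
75 [[245.4 229.1]]
80 [[245.3 227. ]]
85 [[245.3 224.9]]
90 [[245.2 222.8]]
clock: 7.88
tool_pos: [492.6, 353.7, 185.7]
eef_rot: [-0.0, 0.889, 0.458, 0.0]
ft_force: [-0.4, -0.5, -0.3]
finger_gap: 42.5
finger_force: 0.0
t 7.875 shift [-1.3  0.5 93.7] yaw 54.5 q7 -1.15 spin 0.453 jig [0.1 1.3]
yaw 54.5 q7 -1.15 Tz -0.036 F [-0.4 -0.5 -0.3] armdz -0.0 (du 0.0 score 1.00) t 7.9 tcp [492.6 353.7 185.7]
```

```bash
python3 -m jog '[[0.5,-1,0.5,0,0.18],[0.5,-1,0.5,0,0.36],[0.5,-1,0.5,0,0.45],[0.5,-1,0.5,40,0.45],[0.5,-1,0.5,70,0.45],[0.5,-1,0.5,85,0.45],[0.5,-1,0.5,94,0.45],[0.5,-1,0.5,94,0.45]]'
python3 -c "
from h import *
go(0,0,92,28.5);st()
crop('scene',170,120,130,130,5,'pics/s5.png')"
```

```text
clock: 8.93
tool_pos: [492.8, 352.7, 91.5]
eef_rot: [-0.0, 0.968, 0.251, 0.0]
ft_force: [0.4, 0.3, 0.0]
finger_gap: 42.7
finger_force: 0.0
t 8.925 shift [-0.7  0.  -0.5] yaw 29.1 q7 -1.46 spin 0.01 jig [0.5 0.5]
yaw 29.1 q7 -1.46 Tz -0.001 F [0.4 0.3 0. ] armdz -0.0 (du 0.0 score 1.00) t 8.9 tcp [492.8 352.7  91.5]
```

View pics/s5.png

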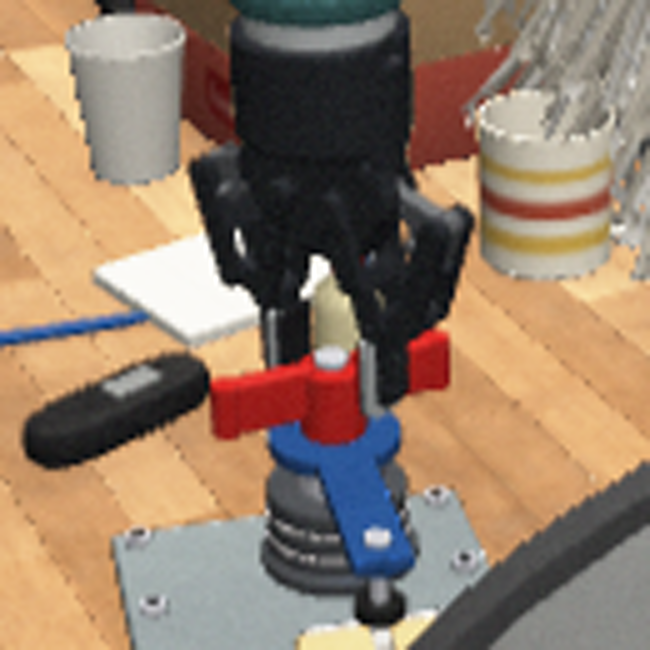

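The fingers straddle the hub on either side of the wings, with the tips just above the blue disc. Turning backwards now (negative spin).

```bash
python3 -m jog '[[0.5,-0.7,0,0,-0.15],[0.5,-0.7,0,0,-0.3],[0.5,-0.7,0,0,-0.42],[0.5,-0.7,0,0,-0.54],[0.5,-0.7,0,0,-0.54]]' | tail -3
python3 -c "
from h import *
st()"
python3 -m jog '[[0.5,0,0,0,-0.1],[0.5,0,0,0,-0.17]]' | tail -1
python3 -c "
from h import *
st()"
```

```text
ft_force: [0.3, 0.1, -0.7]
finger_gap: 42.9
finger_force: 0.0
yaw 59.9 q7 -1.07 Tz 0.015 F [ 0.3  0.1 -0.7] armdz -0.0 (du 0.0 score 0.99) t 9.7 tcp [492.7 352.6  92.3]
finger_force: 7.6
yaw 69.7 q7 -0.95 Tz -0.405 F [-0.4  0.   4.4] armdz -0.0 (du 0.0 score 1.00) t 9.9 tcp [492.5 352.7  92. ]
```

```bash
python3 -m jog '[[0.5,0,0,0,0],[0.5,0,0,0,0]]' | tail -2
python3 -c "
from h import *
st()
crop('top',225,180,100,100,5,'pics/t2.png')"
```

```text
finger_gap: 42.5
finger_force: 0.3
yaw 69.7 q7 -0.95 Tz 0.001 F [0.  0.3 1. ] armdz 0.8 (du 0.0 score 0.97) t 10.2 tcp [492.2 352.6  91.4]
```

View pics/t2.png

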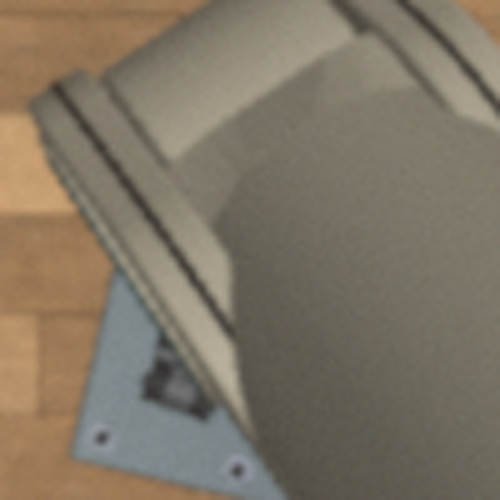

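The top view is blocked by the arm, so the scene camera will do. The knob is turning: the arm has risen 0.8 mm and the torque peak was transient. Continuing in gentle steps.

```bash
python3 -m jog '[[0.5,0,0,0,-0.05],[0.5,0,0,0,-0.1],[0.5,0,0,0,-0.15]]' | tail -1
python3 -c "
from h import *
st()"
python3 -m jog '[[0.5,0,0,0,-0.05],[0.5,0,0,0,-0.1],[0.5,0,0,0,-0.15]]' | tail -1
python3 -c "
from h import *
st()"
```

```text
finger_force: 4.7
yaw 78.5 q7 -0.84 Tz -0.254 F [0.5 0.8 1.1] armdz 0.8 (du 0.0 score 0.97) t 10.7 tcp [492.  352.6  91.3]
finger_force: 4.0
yaw 87.1 q7 -0.74 Tz -0.142 F [0.1 0.6 4.9] armdz 0.8 (du 0.0 score 0.97) t 11.2 tcp [492.  352.8  91.4]
```

```bash
python3 -m jog '[[0.5,0,0,0,-0.05],[0.5,0,0,0,-0.1],[0.5,0,0,0,-0.15]]' | tail -1
python3 -c "
from h import *
st()"
python3 -m jog '[[0.5,0,0,0,-0.05],[0.5,0,0,0,-0.1],[0.5,0,0,0,-0.15]]' | tail -1
python3 -c "
from h import *
st()"
```

```text
finger_force: 13.9
yaw 95.5 q7 -0.63 Tz -0.732 F [-2.3  0.8 10. ] armdz 1.2 (du 0.0 score 0.96) t 11.6 tcp [491.8 352.7  92.1]
finger_force: 16.3
yaw 104.1 q7 -0.52 Tz -0.771 F [-5.   0.5 17.5] armdz 2.4 (du 0.0 score 0.93) t 12.0 tcp [491.7 352.8  93. ]
```

```bash
python3 -m jog '[[0.5,0,0,0,0],[0.5,0,0,0,0]]' | tail -2
python3 -c "
from h import *
st()
crop('scene',190,130,100,110,5,'pics/s6.png')"
```

```text
finger_gap: 42.9
finger_force: 8.6
yaw 104.1 q7 -0.52 Tz -0.422 F [-3.7 -1.1 14.9] armdz 2.8 (du 0.0 score 0.91) t 12.3 tcp [491.8 353.   92.9]
```

View pics/s6.png

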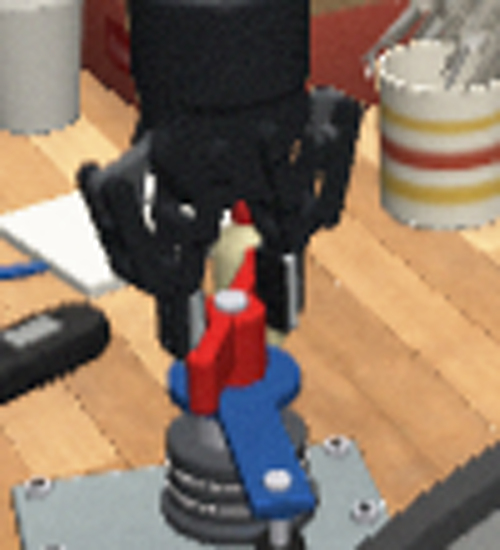

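The wing now points towards the camera and the fingertips are near the blue disc. The upward force of 15 N means either friction or the rising disc, so I'll ease up 5 mm and let it settle.

```bash
python3 -m jog '[[0.5,0,0,-2,0],[0.5,0,0,-5,0],[0.5,0,0,-5,0]]' | tail -2
python3 -c "
from h import *
st()"
python3 -m jog '[[0.5,0,0,-0.2,-0.05],[0.5,0,0,-0.3,-0.1],[0.5,0,0,-0.3,-0.1]]' | tail -1
python3 -c "
from h import *
st()"
```

```text
finger_gap: 42.7
finger_force: 1.1
yaw 104.1 q7 -0.52 Tz -0.035 F [-2.2  1.4 -0.2] armdz 4.4 (du 0.0 score 0.89) t 12.8 tcp [491.4 352.2  95.9]
finger_force: 0.8
yaw 109.9 q7 -0.45 Tz -0.062 F [-1.5  0.4 -0.4] armdz -8.4 (du 0.3 score 0.85) t 13.2 tcp [492.2 351.9  96.5]
```

The arm dropped 12.8 mm, so the knob has clicked down. I'll back off slightly, lift clear, spin for the forward grip and check the knob angle numerically.

```bash
python3 -m jog '[[0.5,0,0,0,0.15],[0.5,0,0,-20,0.15],[0.5,0,0,-60,0.15],[0.5,0,0,-80,0.05],[0.5,0,0,-80,-0.13],[0.5,0,0,-80,-0.31],[0.5,0,0,-80,-0.49],[0.5,0,0,-80,-0.67],[0.5,0,0,-80,-0.85],[0.5,0,0,-80,-1.03],[0.5,0,0,-80,-1.21],[0.5,0,0,-80,-1.39]]' | tail -1
cat >> h.py <<'E'
def knob():
    im=read_camera("scene").astype(int); m=((im[...,0]>110)&(im[...,1]<70)&(im[...,2]<75)).astype(np.uint8)
    m[:175]=0;m[225:]=0;m[:,:200]=0;m[:,272:]=0
    best=[]
    for z in np.arange(80,112,1.):
        for a in np.radians(np.arange(-90,90,2)):
            k=np.zeros_like(m)
            for L,w in ((56,6),(15,15)):
                B=np.array([[sx*L,sy*w,sz*13] for sx in(-1,1) for sy in(-1,1) for sz in(-1,1)],float)
                W=np.c_[B[:,0]*np.cos(a)-B[:,1]*np.sin(a)+JP[0],B[:,0]*np.sin(a)+B[:,1]*np.cos(a)+JP[1],B[:,2]+z]
                if L==15: th=np.linspace(0,6.28,16); W=np.array([[JP[0]+15*np.cos(t),JP[1]+15*np.sin(t),z+s] for t in th for s in(-13,13)])
                cv2.fillConvexPoly(k,cv2.convexHull(proj("scene",W).round().astype(np.int32)),1)
            best.append(((m&k).sum()/(m|k).sum(),np.degrees(a),z))
    best.sort(reverse=True); print("knob iou,yaw,z",np.round(best[:4],2).tolist(), int(m.sum()))
E
python3 -c "
from h import *
st(); knob()"
```

```text
finger_force: 0.0
yaw -170.3 q7 0.69 Tz -0.014 F [-0.3  0.1 -0.1] armdz -8.4 (du 0.2 score 0.86) t 14.8 tcp [493.2 351.6 176.8]Traceback (most recent call last):
  File "<string>", line 3, in <module>
    st(); knob()
          ~~~~^^
  File "h.py", line 45, in knob
    cv2.fillConvexPoly(k,cv2.convexHull(proj("scene",W).round().astype(np.int32)),1)
                                        ~~~~^^^^^^^^^^^
  File "h.py", line 11, in proj
    c=calibration(n); f=192/np.tan(np.radians(c['fov_y']/2))
ValueError: time passes only in moves, steps and waits
```

```bash
sed -i 's/^def rot/import functools; calibration=functools.lru_cache(calibration)\ndef rot/' h.py
python3 -c "
from h import *
knob()"
```

```text
knob iou,yaw,z [[0.68, 62.0, 86.0], [0.68, 62.0, 87.0], [0.67, 64.0, 87.0], [0.67, 64.0, 89.0]] 253
```

Knob yaw reads about 62°, which agrees with the grip geometry. Home should then be near -88°. Now the forward grip.

```bash
python3 -c "
from h import *
go(0,0,88,212-360)"
python3 -m jog '[[0.5,0,1,0,-0.18],[0.5,0,1,0,-0.36],[0.5,0,1,0,-0.39],[0.5,0,1,40,-0.39],[0.5,0,1,70,-0.39],[0.5,0,1,88,-0.39],[0.5,0,1,88,-0.39]]' | tail -1
python3 -c "
from h import *
st();go(0,0,88,212-360)"
```

```text
t 14.9 shift [ 0.6  0.9 88.6] yaw -170.8 q7 0.69 spin -0.397 jig [ 0.8 -0.6]
finger_force: 0.0
yaw -148.3 q7 0.93 Tz -0.015 F [-0.3  0.2  0.6] armdz -8.4 (du 0.2 score 0.85) t 15.8 tcp [491.4 352.9  87.7]
t 15.825 shift [ 0.4 -1.2  0.8] yaw -148.3 q7 0.93 spin -0.004 jig [-0.6  1.2]
```

```bash
python3 -m jog '[[0.5,0.4,-1.2,0,0.09],[0.5,0.4,-1.2,0,0.18],[0.5,0.4,-1.2,0,0.27],[0.5,0.4,-1.2,0,0.36],[0.5,0.4,-1.2,0.2,0.45],[0.5,0.4,-1.2,0.5,0.54],[0.5,0.4,-1.2,0.8,0.63],[0.5,0.4,-1.2,1,0.7]]' | tail -1
python3 -c "
from h import *
st();go(0,0,86,42)"
python3 -m jog '[[0.5,0,0,0.2,0.07],[0.5,0,0,0.4,0.14],[0.5,0,0,0.6,0.21],[0.5,0,0,0.8,0.28],[0.5,0,0,1,0.35],[0.5,0,0,1.2,0.42],[0.5,0,0,1.4,0.49]]' | tail -1
python3 -c "
from h import *
st();go(0,0,85,42)"
```

```text
finger_force: 4.4
yaw 171.6 q7 0.39 Tz 0.243 F [-2.1 -1.   4.7] armdz -9.6 (du 0.2 score 0.86) t 16.8 tcp [492.3 353.3  89.6]
t 16.875 shift [ 0.  -0.9  3.7] yaw 171.5 q7 0.38 spin 2.26 jig [-0.   0.9]
finger_force: 3.5
yaw 143.5 q7 0.02 Tz 0.159 F [-0.8 -0.9  4.4] armdz -11.2 (du 0.2 score 0.85) t 17.8 tcp [493.  352.8  88. ]
t 17.8 shift [ 0.4 -0.8  3. ] yaw 143.4 q7 0.02 spin 1.77 jig [0.7 0.6]
```

```bash
python3 -m jog '[[0.5,0,0,0.5,0.07],[0.5,0,0,1,0.14],[0.5,0,0,1.4,0.21],[0.5,0,0,1.8,0.28],[0.5,0,0,2.2,0.35],[0.5,0,0,2.5,0.42],[0.5,0,0,2.8,0.49],[0.5,0,0,3,0.56],[0.5,0,0,3.2,0.63],[0.5,0,0,3.4,0.7]]' | tail -1
python3 -c "
from h import *
st()"
python3 -m jog '[[0.5,0,0,0.2,0.07],[0.5,0,0,0.4,0.14],[0.5,0,0,0.6,0.21],[0.5,0,0,0.8,0.28],[0.5,0,0,1,0.35],[0.5,0,0,1.2,0.42]]' | tail -1
python3 -c "
from h import *
st()"
```

```text
finger_force: 2.9
yaw 103.5 q7 -0.48 Tz 0.114 F [-0.6 -3.6  4.6] armdz -12.4 (du 0.2 score 0.83) t 19.1 tcp [492.8 351.7  84.3]
finger_force: 3.7
yaw 79.5 q7 -0.78 Tz 0.228 F [-0.4 -3.1  4.2] armdz -13.6 (du 0.2 score 0.78) t 19.9 tcp [492.1 351.5  82.4]
```

```bash
for i in 1; do :; done
python3 -m jog '[[0.5,0,0,0.2,0.06],[0.5,0,0,0.4,0.12],[0.5,0,0,0.6,0.18],[0.5,0,0,0.8,0.24]]' | tail -1
python3 -c "
from h import *
st()"
python3 -m jog '[[0.5,0,0,0.1,0.04],[0.5,0,0,0.2,0.08],[0.5,0,0,0.3,0.12],[0.5,0,0,0.3,0.12]]' | tail -1
python3 -c "
from h import *
st()"
python3 -m jog '[[0.5,0,0,0.1,0.04],[0.5,0,0,0.2,0.07],[0.5,0,0,0.2,0.07]]' | tail -1
python3 -c "
from h import *
st()"
```

```text
finger_force: 2.7
yaw 65.8 q7 -0.95 Tz 0.133 F [-2.2 -3.   3.8] armdz -13.6 (du 0.2 score 0.77) t 20.4 tcp [491.6 351.8  81.3]
finger_force: 1.8
yaw 58.8 q7 -1.03 Tz 0.111 F [-2.9 -2.9  2. ] armdz -14.4 (du 0.2 score 0.75) t 20.9 tcp [491.8 352.4  80.4]
finger_force: 1.8
yaw 54.8 q7 -1.08 Tz 0.067 F [-3.8 -1.6  1.4] armdz -14.4 (du 0.2 score 0.75) t 21.4 tcp [492.1 352.5  80.2]
```

```bash
python3 -m jog '[[0.5,0,0,0.1,0.04],[0.5,0,0,0.2,0.08],[0.5,0,0,0.2,0.08]]' | tail -1
python3 -c "
from h import *
st()"
python3 -m jog '[[0.5,0,0,0.1,0.04],[0.5,0,0,0.2,0.07],[0.5,0,0,0.2,0.07]]' | tail -1
python3 -c "
from h import *
st()"
```

```text
finger_force: 1.6
yaw 50.2 q7 -1.14 Tz 0.123 F [-2.7 -1.4  1.4] armdz -14.8 (du 0.2 score 0.75) t 21.8 tcp [492.3 352.4  80.1]
finger_force: 1.6
yaw 46.2 q7 -1.19 Tz 0.040 F [-3.2 -0.3  1.8] armdz -14.8 (du 0.2 score 0.75) t 22.2 tcp [492.3 352.3  79.9]
```

```bash
python3 -m jog '[[0.5,0,0,0,0.03],[0.5,0,0,0.1,0.05],[0.5,0,0,0.1,0.05]]' | tail -1
python3 -c "
from h import *
st()"
```

```text
finger_force: 1.6
yaw 43.3 q7 -1.23 Tz 0.065 F [-3.5 -0.7  1.9] armdz -15.2 (du 0.2 score 0.75) t 22.6 tcp [492.2 352.3  79.8]
```

```bash
python3 -m jog '[[0.5,0,0,0.1,0.03],[0.5,0,0,0.2,0.06],[0.5,0,0,0.2,0.06]]' | tail -1
python3 -c "
from h import *
st()"
python3 -m jog '[[0.5,0,0,0.1,0.03],[0.5,0,0,0.2,0.05],[0.5,0,0,0.2,0.05]]' | tail -1
python3 -c "
from h import *
st()"
```

```text
finger_force: 1.5
yaw 39.9 q7 -1.27 Tz 0.073 F [-3.2 -0.5  1.8] armdz -15.2 (du 0.2 score 0.75) t 23.1 tcp [492.3 352.2  79.6]
finger_force: 1.7
yaw 37.0 q7 -1.30 Tz 0.086 F [-2.8  0.4  2.1] armdz -15.2 (du 0.2 score 0.75) t 23.5 tcp [492.1 352.2  79.4]
```

```bash
python3 -m jog '[[0.5,0,0,0.1,0.03],[0.5,0,0,0.2,0.05],[0.5,0,0,0.2,0.05]]' | tail -1
python3 -c "
from h import *
st()"
python3 -m jog '[[0.5,0,0,0.1,0.03],[0.5,0,0,0.2,0.05],[0.5,0,0,0.2,0.05]]' | tail -1
python3 -c "
from h import *
st()"
```

```text
finger_force: 2.6
yaw 34.2 q7 -1.34 Tz 0.159 F [-5.3 -1.5  5.7] armdz -15.2 (du 0.2 score 0.75) t 23.9 tcp [491.5 352.1  79.2]
finger_force: 6.1
yaw 31.3 q7 -1.37 Tz 0.320 F [-5.7 -0.5  5.2] armdz -15.2 (du 0.2 score 0.75) t 24.4 tcp [491.4 352.   79.2]
```

```bash
python3 -m jog '[[0.5,0,0,0,0.015],[0.5,0,0,0,0.03],[0.5,0,0,0,0.03]]' | tail -1
python3 -c "
from h import *
st(); knob()"
```

```text
finger_force: 9.2
yaw 29.7 q7 -1.40 Tz 0.440 F [-5.8 -1.5  5.8] armdz -15.2 (du 0.2 score 0.75) t 24.8 tcp [491.4 352.   79.2]
knob iou,yaw,z [[0.47, 80.0, 80.0], [0.47, 80.0, 83.0], [0.47, 80.0, 82.0], [0.47, 82.0, 81.0]] 199
```

Torque climbs steadily to 0.44 N m without relaxing and the arm no longer sinks, so it is on the hard stop. I'll release, lift and check.

```bash
python3 -m jog '[[0.5,0,0,0,-0.15],[0.5,0,0,0,-0.3],[0.5,0,0,-20,-0.3],[0.5,0,0,-60,-0.3],[0.5,0,0,-110,-0.3],[0.5,0,0,-150,-0.3],[0.5,0,0,-150,-0.3]]' | tail -1
python3 - <<'E'
from h import *
st(); knob()
im=read_camera("scene"); t=np.load("tpl.npy")
# cylinder near end / arm top independent checks: predicted bolt pixel for arm top 62 (+3 bolt)
print(proj("scene",[[*(JP+JR@[0,-95]),z] for z in (64,65,66)]).round(1))
hsv=cv2.cvtColor(im,cv2.COLOR_RGB2HSV)[225:250,235:262]
m=(hsv[...,1]<60)&(hsv[...,2]>170); v,u=np.nonzero(m); print("bright",len(u),np.c_[u+235,v+225].tolist()[:25])
E
```

```text
finger_force: 0.0
yaw 46.7 q7 -1.24 Tz 0.031 F [ 0.1  0.  -1.2] armdz -15.2 (du 0.2 score 0.75) t 25.8 tcp [496.  353.3 233. ]
knob iou,yaw,z [[0.56, 84.0, 81.0], [0.56, 82.0, 81.0], [0.55, 84.0, 83.0], [0.55, 84.0, 80.0]] 247
[[245.6 233.6]
 [245.6 233.2]
 [245.5 232.8]]
bright 129 [[254, 225], [255, 225], [257, 225], [259, 225], [260, 225], [261, 225], [255, 226], [256, 226], [258, 226], [260, 226], [261, 226], [255, 227], [256, 227], [257, 227], [258, 227], [259, 227], [260, 227], [261, 227], [254, 228], [255, 228], [257, 228], [259, 228], [260, 228], [256, 229], [257, 229]]
```

Bolt height agrees with arm top at 62 mm, the home height. I'll move aside and check knob yaw and cylinder from the top camera.

```bash
python3 -c "
from h import *
t,M,s=tcp(); print((M.T@(np.array([300,560,235])-t)).round())"

```

```text
[  20. -283.   -7.]
```

```bash
python3 -m jog '[[0.5,5,-60,-5,0],[0.5,10,-120,-5,0],[0.5,15,-180,-5,0],[0.5,20,-240,-5,0],[0.5,20,-283,-5,0],[0.5,20,-283,-5,0],[0.5,20,-283,-5,0]]' | head -2
cat >> h.py <<'E'
def topk(z):
    im=read_camera("top").astype(int); m=((im[...,0]>130)&(im[...,1]<70)&(im[...,2]<70))
    m[:190]=0;m[290:]=0;m[:,:240]=0;m[:,340:]=0
    v,u=np.nonzero(m); P=np.array([at("top",a,b,z)[:2] for a,b in zip(u,v)])
    w,V=np.linalg.eigh(np.cov(P.T)); c=P.mean(0); e=V[:,1]; q=(P-c)@e
    print("top knob n",len(u),"centre jig",(JR.T@(c-JP)).round(1),"yaw",np.degrees(np.arctan2(e[1],e[0])).round(1),"len",np.ptp(q).round(1))
    h=cv2.cvtColor(im.astype(np.uint8),cv2.COLOR_RGB2HSV); y=(h[...,0]>15)&(h[...,0]<35)&(h[...,1]>60)&(h[...,2]>140)
    v,u=np.nonzero(y[190:290,240:340]); P=np.array([JR.T@(at("top",a+240,b+190,30)[:2]-JP) for a,b in zip(u,v)])
    k=(abs(P[:,1]+95)<14)&(P[:,0]>-90)&(P[:,0]<60); print("brass x",np.percentile(P[k,0],[1,5,50,95,99]).round(1),k.sum())
E
python3 -c "
from h import *
st();topk(90);knob()"
```

```text
clock: 26.78
tool_pos: [300.2, 559.4, 232.7]
yaw 46.8 q7 -1.70 Tz -0.001 F [ 0.4 -0.7  0.1] armdz -15.2 (du 0.2 score 0.75) t 26.8 tcp [300.2 559.4 232.7]
top knob n 270 centre jig [-0.8  1.5] yaw 85.7 len 107.5
brass x [-33.8 -31.8  19.4  42.6  44.8] 317
knob iou,yaw,z [[0.56, 84.0, 81.0], [0.56, 82.0, 81.0], [0.56, 84.0, 83.0], [0.55, 84.0, 82.0]] 248
```

The cylinder spans jig x -34 to +45 mm, against the stop. The knob is at -94°, at least 150° forwards of the click position, so it is fully home. Handing in.

```bash
python3 -c "
from rig import order; print(order.close_job())"
```

```text
the job is handed in; nothing more can be done
None
```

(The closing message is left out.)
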